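# Put the mounted specimens back in their storage trays

## Task

The five mounted metallography specimens in the steel carrying tray have been inspected under the microscope: put each one away in the grey storage tray whose pockets are made for it - the two large round mounts in the tray with large round pockets, the two small round ones in the tray with small round pockets, the rectangular one in the tray with rectangular pockets. Each goes in an empty pocket of its own, flat on the pocket's floor with its polished face up; set them down without dropping them or tipping them over, and leave the objective and the jar standing where they are.

Things in the scene. Friction and masses are not known exactly. Their poses are not given: they have to be found in the camera images.
- mount_40a: Large round mount, diameter 40 mm, about 80 g; the metal section is a 20 x 12 mm rectangle. Black resin, 25 mm high, bright metal section flush in its top face. Origin: centre of its underside, z up. Starts face up in a fixed steel carrying tray (floor 2 mm above the bench, rim 9 mm) with the other mounts, 25 mm or more clear of them, 15 of the rim.
- mount_40b: Large round mount, diameter 40 mm, about 85 g, same as mount_40a but its metal section is a disc of 18 mm. Black resin, 25 mm high, bright metal section flush in its top face. Origin: centre of its underside, z up. Starts face up in a fixed steel carrying tray (floor 2 mm above the bench, rim 9 mm) with the other mounts, 25 mm or more clear of them, 15 of the rim.
- mount_25a: Small round mount, diameter 25 mm, about 30 g; the metal section is a disc of 12 mm. Black resin, 25 mm high, bright metal section flush in its top face. Origin: centre of its underside, z up. Starts face up in a fixed steel carrying tray (floor 2 mm above the bench, rim 9 mm) with the other mounts, 25 mm or more clear of them, 15 of the rim.
- mount_25b: Small round mount, diameter 25 mm, about 28 g; the metal section is an 11 x 7 mm rectangle. Black resin, 25 mm high, bright metal section flush in its top face. Origin: centre of its underside, z up. Starts face up in a fixed steel carrying tray (floor 2 mm above the bench, rim 9 mm) with the other mounts, 25 mm or more clear of them, 15 of the rim.
- mount_rect: Rectangular mount, 55 mm (its x) x 30 mm (its y), about 90 g; the metal section is a 38 x 8 mm strip. Black resin, 25 mm high, bright metal section flush in its top face. Origin: centre of its underside, z up. Starts face up in a fixed steel carrying tray (floor 2 mm above the bench, rim 9 mm) with the other mounts, 25 mm or more clear of them, 15 of the rim.
- tray_40: Tray for large round mounts. Grey plastic, 160 (its x) x 70 (y) x 14 mm like all three trays, fixed, empty. Origin: centre of its underside, x lengthwise, z up; top 14 mm above the bench. Two round pockets of diameter 54 mm, 8 mm deep (floor 6 mm above the bench, lined white), centres on the long axis at x = -38 and +38 mm.
- tray_25: Tray for small round mounts. Grey plastic, 160 (its x) x 70 (y) x 14 mm like all three trays, fixed, empty. Origin: centre of its underside, x lengthwise, z up; top 14 mm above the bench. Three round pockets of diameter 39 mm, 8 mm deep (floor 6 mm above the bench, lined white), centres on the long axis at x = -47, 0 and +47 mm; two will be used, any two.
- tray_rect: Tray for rectangular mounts. Grey plastic, 160 (its x) x 70 (y) x 14 mm like all three trays, fixed, empty. Origin: centre of its underside, x lengthwise, z up; top 14 mm above the bench. Two rectangular pockets of 69 (along x) x 44 mm, 8 mm deep (floor 6 mm above the bench, lined white), centres on the long axis at x = -38 and +38 mm; the mount lies lengthwise in either.
- objective: Bystander: a spare microscope objective standing on the bench beside the storage trays, steel and black, diameter 34 mm, 55 mm high, loose. Origin: centre of its underside. Not to be disturbed.
- jar: Bystander: a jar of diamond paste with a white cap, diameter 52 mm, 58 mm high, loose, standing on the bench beyond the carrying tray. Origin: centre of its underside. Not to be disturbed.
There are look-alikes about, which are no part of the job. What is shaped like the mount_25b but yellow is not meant.

How it is judged:
By the outcome, as a careful person would: the job done as asked, in the order asked, and still so for the second after the job is handed in, with the robot touching nothing.
It also fails if it takes over 115 s, if anything falls off the work surface, if the arm or the gripper's body presses on something with over 40 N, if the wrist force passes 120 N, or if a joint passes its speed limit or range.

## Robot

A 6-joint arm with a two-finger parallel gripper is mounted at the origin on the work surface. World frame = base frame: x ahead of the robot, y to its left, z up, the work surface at z = 0. Lengths are in mm, angles in rad, forces in N, time in s.
With the tool pointing down it reaches from about 425 to 1125 mm from the base axis. Payload 14.9 kg.
Tool frame: the origin (TCP) lies at the very end of the fingers, on their centre line; the grasp point (between the pads) lies 19 mm behind it (hold_point_z is the z of the grasp point in the tool frame, in mm); z points along the fingers, y is the line along which they close (so a half turn about z gives the same grasp; the last joint's range is limited). The gripper opens to 91 mm and grips with 3 to 60 N. Pads are 32 mm wide; open, the fingers measure 118 mm over their backs; the gripper's body (76 mm by 178 mm) begins 60 mm behind the grasp point.
Start: joints at [-1.297, 0.379, 1.734, -0, 1.028, -0.033], TCP at [211.402, -667.328, 213.932] pointing down, gripper open.
Joint ranges: [-2.77, 2.77], [-0.74, 2.19], [0, 2.66], [-1.06, 4.2], [0.31, 2.87], [-3.08, 3.08]. Speed limits (rad/s): [1.89, 1.89, 2.39, 3.14, 3.14, 3.14].

## Interface

Orientations are given as a unit quaternion [x, y, z, w].
In Python, from station import * gives the robot as it stands.
- The arm moves only by the tool carry_out, never from a script. Its argument "motion" is text: rows parted by semicolons, each of 7 numbers parted by spaces: the gripper's target within -1 to 1 (shut at 1, half-way at 0, fully open at -1), then the shift along the world's x, y, z in cm, then the turn, a rotation vector about the world's x, y, z in rad. A call has 1 to 20 rows; each row is the pose to reach, as a shift and turn from the pose commanded when the call began; what a row does not reach only later rows make up. A row lasts 1/12 s, in which the tool goes at most 41.7 mm and 7.16 degrees, less where a joint would pass 70% of its speed; a pose out of reach is approached as far as the arm can. A call with a gripper value outside its range is refused whole. The fingers move at their own pace and stop on an object; the grip force is fixed at half the most. Time passes only in rows, so rows that repeat a pose let the fingers close. It gives the time, the measured TCP pose, the force, the opening and the grip force at its end, in the units of the state.
- read_state(): the state, without advancing time (a new reading comes with each control period).
- get_image(name): name is "scene" or "top"; returns a dict with "image" (400x640x3 uint8, red, green, blue), "range_z" (400x640 float32, mm along the optical axis (not along the pixel's ray), 0 where there is no reading), "fx", "fy", "cx", "cy" (pixels), "rvec" (rotation vector, rad) and "tvec" (3), from world to camera coordinates, as OpenCV has them. Camera axes: x right, y down, z forward; pixel columns grow to the right and rows downward; lengths in mm; the calibration is good to about 2 mm. A picture is of the moment at which its call begins.
- hand_in(): hands the job in; it is judged then, once.
The state is a dict: "time_s": time; "joint_pos": joint angles; "joint_velocities": joint speeds; "tau": joint torques, N m; "ee_pos": TCP position; "orientation": TCP orientation; "force": force on the tool from outside, world axes, zero at the start; "ft_torque": the same for the moment, N m; "opening": finger opening in mm; "finger_force": force on a finger pad.
Only numpy, scipy, OpenCV 4.12 (cv2) and the standard library are available. Lean on these libraries where they do the work, as an engineer would, in place of code of your own. Each camera call takes 0.05 s, during which the arm holds its last target. There are 200 camera calls.

## Working session

There is one attempt and no reset: what is moved stays moved. The work goes in short steps, Python scripts to look and compute and a tool call to move; the robot and the scene stay as the last step left them, time stands still between calls to the robot, and variables do not carry over. Pictures are saved under pics/ and viewed, at most 14 in all, crops included, and the job is handed in when it is done.

Besides the shell and the picture viewer there is one more tool, called after "Emit:" as a command line: name --argument value ..., lists and objects as JSON in quotes. carry_out: Moves the arm, as the interface text tells. Its arguments: {"type":"object","properties":{"motion":{"type":"string"}},"required":["motion"]}

```bash
mkdir -p pics; ls
python3 - <<'E'
from station import *
import cv2
for n in("top","scene"):
    d=get_image(n); cv2.imwrite(f"pics/{n}0.png",d["image"][:,:,::-1]); print(n,d["fx"],d["fy"],d["cx"],d["cy"],d["rvec"],d["tvec"])
s=read_state();print(s)
E
```

```text
pics
top 493.1977825994943 493.1977825994943 315.66512677545654 201.5959396184774 [ 2.2033422  -2.18927739  0.05854675] [   3.96909567  620.98626668 1440.57403704]
scene 437.49259080843507 437.49259080843507 319.0098796882342 201.93859809303615 [ 1.07048298  2.21369565 -1.20608324] [ 371.98840935 -236.0358949  1455.90756223]
{'time_s': 0.1, 'joint_pos': array([-1.29727373e+00,  3.79378741e-01,  1.73467960e+00,  7.97648647e-06,
        1.02847433e+00, -3.33130253e-02]), 'joint_velocities': array([-0.00030023, -0.0007627 , -0.00142969, -0.00021177, -0.00050053,
        0.00064387]), 'tau': array([-1.32507193e-04, -7.65038610e+01, -4.35294020e+01,  6.53038896e-02,
        3.98925156e-02,  1.12694613e-05]), 'ee_pos': array([ 211.33013224, -666.99615476,  213.35921206]), 'orientation': array([ 9.88254758e-01,  1.52814632e-01, -5.29244395e-05, -4.67033434e-04]), 'force': array([0.01132499, 0.05512932, 0.21646936]), 'ft_torque': array([ 0.05181632,  0.0230434 , -0.03343579]), 'finger_force': 0.0, 'opening': 90.8683540425915}
```

View pics/top0.png

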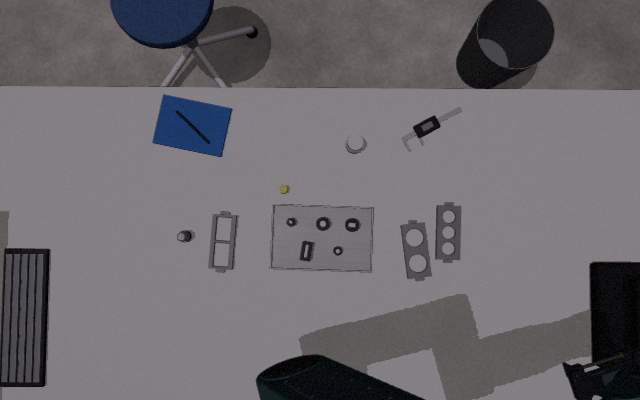

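View pics/scene0.png

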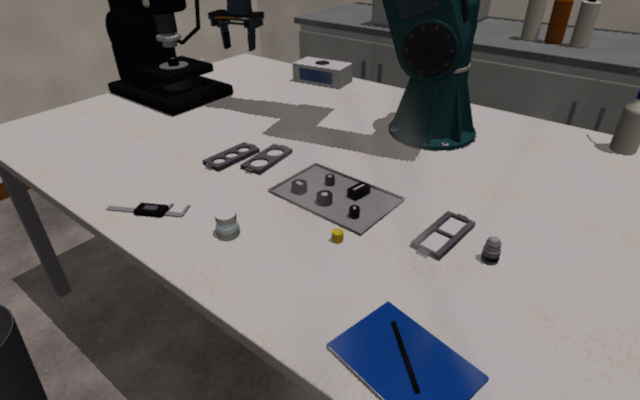

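The top view shows the carrying tray at about (272–373, 205–271) with five mounts, tray_rect at (223,241), tray_40 at (416,250), tray_25 at (448,232), the objective at (184,237) and the jar at (356,144). The yellow decoy is at (284,188). The scene view shows the same layout.

```bash
cat > h.py <<'E'
from station import *
import cv2, numpy as np
def rays(d,px):
    R,_=cv2.Rodrigues(np.array(d["rvec"],float)); t=np.array(d["tvec"],float).ravel()
    K=np.array([[d["fx"],0,d["cx"]],[0,d["fy"],d["cy"]],[0,0,1]])
    px=np.atleast_2d(np.array(px,float)); v=np.c_[px,np.ones(len(px))]@np.linalg.inv(K).T@R
    return -R.T@t, v
def onplane(d,px,z):
    c,v=rays(d,px); return c+v*((z-c[2])/v[:,2])[:,None]
E
python3 - <<'E'
from h import *
d=get_image("top"); im=d["image"][:,:,::-1]
c=im[195:285,170:470]; cv2.imwrite("pics/c1.png",cv2.convertScaleAbs(cv2.resize(c[:,90:210],None,fx=6.5,fy=6.5,interpolation=cv2.INTER_CUBIC),alpha=1.6))
b=np.hstack([c[:,0:75],c[:,220:300]]); cv2.imwrite("pics/c2.png",cv2.convertScaleAbs(cv2.resize(b,None,fx=5,fy=5,interpolation=cv2.INTER_CUBIC),alpha=1.6))
for n,p in dict(s1=(292,222),l1=(323,224),l2=(352,225),r=(307,251),s2=(338,251)).items(): print(n,onplane(d,p,27).round(1))
print(rays(d,(0,0))[0])
for p in [(223,241),(416,250),(448,232),(184,237),(356,144),(284,188)]: print(p,onplane(d,p,14).round(1), d["range_z"][p[1],p[0]])
E
```

```text
s1 [[560.2  76.8  27. ]]
l1 [[554.9 -13.9  27. ]]
l2 [[552.5 -98.7  27. ]]
r [[476.   32.3  27. ]]
s2 [[476.5 -58.1  27. ]]
[ 546.13244973   10.50013101 1470.55171549]
(223, 241) [[503.1 280.   14. ]] 1453.1825
(416, 250) [[ 480.3 -288.3   14. ]] 1448.4415
(448, 232) [[ 533.8 -382.9   14. ]] 1461.1464
(184, 237) [[514.2 395.   14. ]] 1412.8335
(356, 144) [[ 793.4 -111.    14. ]] 1418.8464
(284, 188) [[660.8 102.   14. ]] 1449.4124
```

View pics/c1.png

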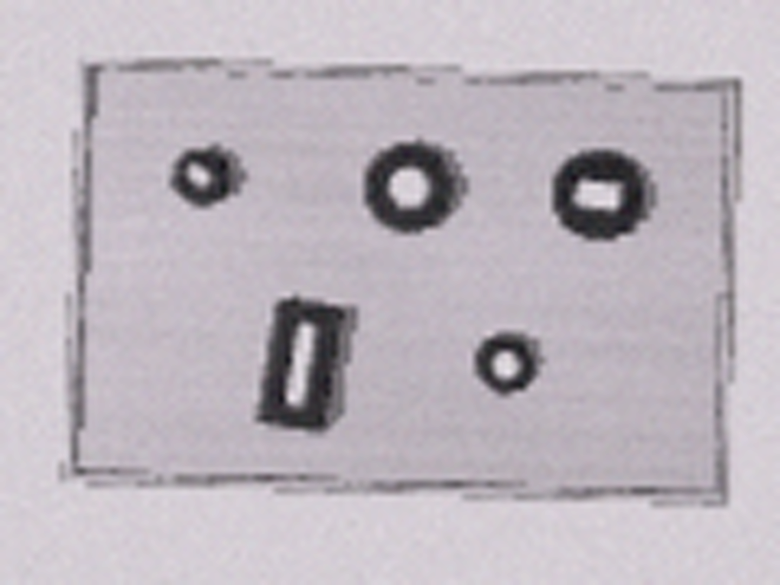

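View pics/c2.png

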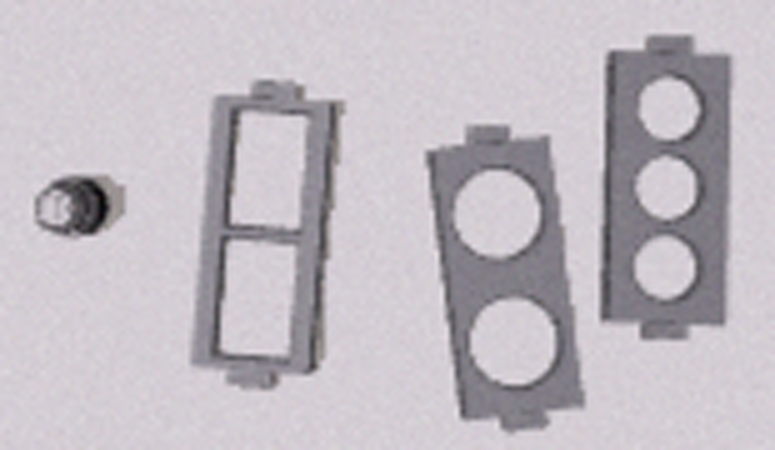

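The crops show the metal sections clearly. Top left is 25b (rectangle), top middle 40b (disc), top right 40a (rectangle), bottom left the rect mount and bottom right 25a (disc). All pockets are empty and white.

Run:
```python
from h import *
d=get_image("top"); g=cv2.cvtColor(d["image"],cv2.COLOR_RGB2GRAY); S=8
u=lambda x0,x1,y0,y1: cv2.resize(g[y0:y1,x0:x1],None,fx=S,fy=S,interpolation=cv2.INTER_CUBIC)
def px(p,x0,y0): return (np.array(p)+.5)/S-.5+[x0,y0]
def run(nm,x0,x1,y0,y1,inv,z,amin,amax):
    im=u(x0,x1,y0,y1); t,m=cv2.threshold(im,0,255,cv2.THRESH_OTSU+(cv2.THRESH_BINARY_INV if inv else 0))
    cs,h=cv2.findContours(m,cv2.RETR_CCOMP,cv2.CHAIN_APPROX_NONE); print(nm,"thr",t)
    for c,hh in zip(cs,h[0]):
        a=cv2.contourArea(c)/S/S
        if not amin<a<amax: continue
        w=onplane(d,px(c[:,0,:],x0,y0),z)[:,:2].astype(np.float32)
        M=cv2.moments(c);q=onplane(d,px([M["m10"]/M["m00"],M["m01"]/M["m00"]],x0,y0),z)[0,:2]
        (cx,cy),wh,an=cv2.minAreaRect(w); print("  hole" if hh[3]>=0 else "  out",round(a,1),"centroid",q.round(1),"rect",round(cx,1),round(cy,1),np.round(wh,1),round(an,1))
for nm,x,y,s in [("25b",292,222,9),("40b",323,224,11),("40a",352,225,11),("rect",307,251,13),("25a",338,251,9)]: run(nm,x-s,x+s,y-s,y+s,1,27,3,400)
run("trect",200,245,205,275,0,14,100,1000)
run("t40",396,434,215,283,0,14,100,1000)
run("t25",430,467,198,266,0,14,80,1000)
run("trectO",200,245,205,275,1,14,400,5000)
run("t40O",396,434,215,283,1,14,400,5000)
run("t25O",430,467,198,266,1,14,400,5000)
```

```text
25b thr 82.0
  out 76.1 centroid [561.3  78.6] rect 561.8 79.1 [27.3 32. ] 26.9
  hole 8.8 centroid [561.6  82.4] rect 561.5 82.5 [11.6  8. ] 59.5
40b thr 78.0
  out 164.3 centroid [557.  -14.1] rect 557.0 -14.2 [41.1 44.8] 26.9
  hole 31.8 centroid [556.7 -12.3] rect 556.8 -12.4 [19.  18.3] 35.9
40a thr 76.0
  out 167.2 centroid [554.  -99.1] rect 553.8 -99.6 [40.2 45.4] 0.4
  hole 29.0 centroid [553.8 -97.3] rect 553.8 -97.0 [21.6 13.2] 83.2
rect thr 79.0
  out 235.2 centroid [476.8  33.5] rect 476.9 32.8 [37.9 58.8] 81.5
  hole 37.7 centroid [477.1  35.9] rect 477.1 35.8 [10.2 38.3] 81.7
25a thr 79.0
  out 71.5 centroid [478.4 -56.9] rect 478.8 -56.8 [28.5 28.5] 63.6
  hole 14.2 centroid [477.4 -56.1] rect 477.3 -56.1 [12.6 12.1] 45.4
trect thr 106.0
  out 303.6 centroid [464.5 284.6] rect 464.5 284.6 [41.9 66.3] 86.7
  out 299.8 centroid [539.7 279.2] rect 539.9 279.0 [41.6 66.7] 85.2
t40 thr 103.0
  out 229.8 centroid [ 442.7 -291.6] rect 443.0 -291.5 [49.6 50.2] 89.8
  out 229.3 centroid [ 517.6 -282.2] rect 517.3 -282.2 [50.2 50.2] 45.1
t25 thr 102.0
  out 113.7 centroid [ 486.7 -381.1] rect 486.7 -381.1 [35.1 35.6] 45.1
  out 112.3 centroid [ 533.5 -382.3] rect 533.6 -382.4 [35.2 35.2] 44.9
  out 111.3 centroid [ 580.1 -383.9] rect 580.4 -383.8 [35.5 34.8] 28.5
trectO thr 106.0
  out 1460.8 centroid [501.9 280.4] rect 502.0 279.6 [ 78.2 181.7] 86.1
t40O thr 103.0
  out 1420.0 centroid [ 479.5 -286.9] rect 480.1 -287.2 [181.4  75.8] 7.3
t25O thr 102.0
  out 1418.5 centroid [ 533.4 -382. ] rect 534.0 -382.0 [ 74.9 180.2] 88.3
```

Emit:
carry_out --motion "-0.3 34.24 57 -9.4 0 0 -0.182;-0.3 34.24 57 -9.4 0 0 -0.182;-0.3 34.24 57 -9.4 0 0 -0.182;-0.3 34.24 57 -9.4 0 0 -0.182;-0.3 34.24 57 -9.4 0 0 -0.182;-0.3 34.24 57 -9.4 0 0 -0.182;-0.3 34.24 57 -9.4 0 0 -0.182;-0.3 34.24 57 -9.4 0 0 -0.182;-0.3 34.24 57 -9.4 0 0 -0.182;-0.3 34.24 57 -9.4 0 0 -0.182;-0.3 34.24 57 -9.4 0 0 -0.182;-0.3 34.24 57 -9.4 0 0 -0.182;-0.3 34.24 57 -9.4 0 0 -0.182;-0.3 34.24 57 -9.4 0 0 -0.182;-0.3 34.24 57 -9.4 0 0 -0.182;-0.3 34.24 57 -9.4 0 0 -0.182;-0.3 34.24 57 -9.4 0 0 -0.182;-0.3 34.24 57 -9.4 0 0 -0.182;-0.3 34.24 57 -9.4 0 0 -0.182;-0.3 34.24 57 -9.4 0 0 -0.182"

```text
time_s: 1.87
ee_pos: [553.3, -98.2, 120.0]
orientation: [0.998, 0.062, -0.0, 0.0]
force: [-0.2, 0.2, -0.5]
opening: 59.1
finger_force: 0.0
```

Emit:
carry_out --motion "-0.3 0 0.1 -3 0 0 0;-0.3 0 0.1 -6 0 0 0;-0.3 0 0.1 -8.5 0 0 0;-0.3 0 0.1 -10 0 0 0;-0.3 0 0.1 -10.6 0 0 0;-0.3 0 0.1 -10.6 0 0 0;-0.3 0 0.1 -10.6 0 0 0;1 0 0.1 -10.6 0 0 0;1 0 0.1 -10.6 0 0 0;1 0 0.1 -10.6 0 0 0;1 0 0.1 -10.6 0 0 0;1 0 0.1 -10.6 0 0 0;1 0 0.1 -10.6 0 0 0;1 0 0.1 -10.6 0 0 0"

```text
time_s: 3.03
ee_pos: [554.3, -96.5, 14.7]
orientation: [0.998, 0.062, 0.0, 0.0]
force: [-1.1, -1.4, 7.9]
opening: 37.8
finger_force: 30.0
```

Emit:
carry_out --motion "1 0 0 0.5 0 0 0;1 0 0 1.5 0 0 0;1 0 0 3 0 0 0;1 0 0 5 0 0 0;1 0 0 7 0 0 0;1 0 0 8 0 0 0;1 0 0 8 0 0 0;1 0 0 8 0 0 0"

```text
time_s: 3.7
ee_pos: [554.0, -96.3, 94.3]
orientation: [0.998, 0.062, 0.001, 0.0]
force: [-1.0, -0.1, -2.1]
opening: 37.6
finger_force: 30.0
```

Run:
```python
from h import *
d=get_image("scene"); im=d["image"][:,:,::-1]
R,_=cv2.Rodrigues(d["rvec"]);p=R@np.array([554,-97,100])+d["tvec"];x=int(d["fx"]*p[0]/p[2]+d["cx"]);y=int(d["fy"]*p[1]/p[2]+d["cy"]);print(x,y)
cv2.imwrite("pics/s1.png",cv2.convertScaleAbs(cv2.resize(im[max(0,y-50):y+50,x-60:x+60],None,fx=6,fy=6,interpolation=cv2.INTER_CUBIC),alpha=1.8))
```

```text
298 157
```

View pics/s1.png

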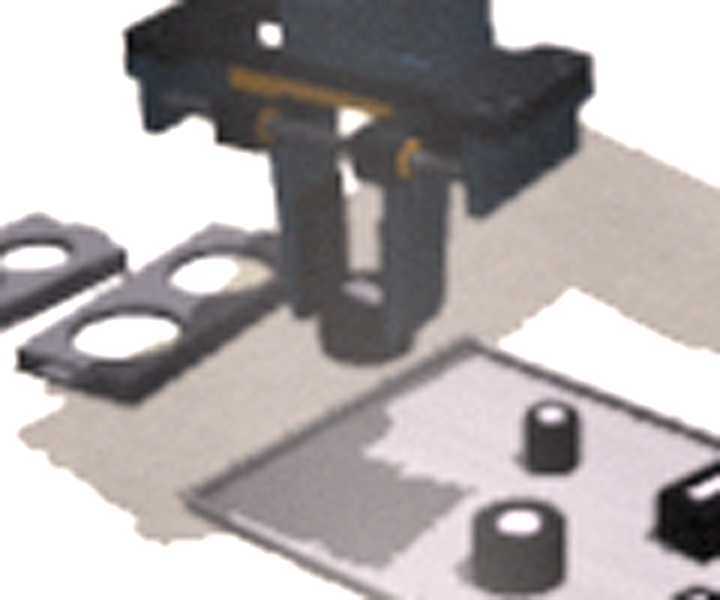

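The mount is held level, and its underside is about 12–13 mm below the fingertips.

Emit:
carry_out --motion "1 -1.2 -4 0 0 0 0;1 -2.4 -8 0 0 0 0;1 -3.6 -12 0 0 0 0;1 -3.6 -15.5 0 0 0 0;1 -3.6 -18 0 0 0 0;1 -3.6 -18.7 0 0 0 0;1 -3.6 -18.7 0 0 0 0;1 -3.6 -18.7 -2 0 0 0;1 -3.6 -18.7 -4.5 0 0 0;1 -3.6 -18.7 -6 0 0 0;1 -3.6 -18.7 -6.8 0 0 0;1 -3.6 -18.7 -7.2 0 0 0;1 -3.6 -18.7 -7.3 0 0 0;1 -3.6 -18.7 -7.3 0 0 0;1 -3.6 -18.7 -7.3 0 0 0;1 -3.6 -18.7 -7.3 0 0 0"

```text
time_s: 5.08
ee_pos: [518.3, -283.5, 21.8]
orientation: [0.998, 0.062, 0.001, 0.0]
force: [0.6, -0.5, -1.4]
opening: 37.7
finger_force: 30.0
```

Emit:
carry_out --motion "1 0 0 -0.1 0 0 0;1 0 0 -0.15 0 0 0;1 0 0 -0.2 0 0 0;1 0 0 -0.2 0 0 0;1 0 0 -0.2 0 0 0"

```text
time_s: 5.5
ee_pos: [517.8, -283.3, 18.9]
orientation: [0.998, 0.062, -0.0, -0.0]
force: [0.4, 0.3, -0.2]
opening: 38.2
finger_force: 30.0
```

Emit:
carry_out --motion "1 0 0 -0.05 0 0 0;1 0 0 -0.1 0 0 0;1 0 0 -0.1 0 0 0;1 0 0 -0.1 0 0 0"

```text
time_s: 5.83
ee_pos: [517.8, -283.4, 18.7]
orientation: [0.998, 0.062, -0.0, -0.0]
force: [-5.0, 3.0, 15.6]
opening: 37.5
finger_force: 30.0
```

Run:
```python
from h import *
for i in range(3):
    get_image("top"); s=read_state(); print(s["ee_pos"].round(2),s["force"].round(2),s["opening"])
```

```text
[ 517.86 -283.38   18.69] [-5.75  2.97 15.52] 38.040801185129354
[ 517.87 -283.4    18.7 ] [-6.04  2.26 15.21] 38.01136198886322
[ 517.86 -283.38   18.7 ] [-5.67  2.45 15.52] 37.823752587916715
```

Contact with the pocket floor, at TCP z ≈ 18.7. I'll relax the preload, open and rise.

Emit:
carry_out --motion "1 0 0 0.08 0 0 0;1 0 0 0.08 0 0 0;-0.3 0 0 0.08 0 0 0;-0.3 0 0 0.08 0 0 0;-0.3 0 0 0.08 0 0 0;-0.3 0 0 0.08 0 0 0;-0.3 0 0 0.08 0 0 0;-0.3 0 0 2 0 0 0;-0.3 0 0 5 0 0 0;-0.3 0 0 8 0 0 0;-0.3 0 0 8 0 0 0;-0.3 0 0 8 0 0 0"

```text
time_s: 6.98
ee_pos: [518.7, -283.9, 99.5]
orientation: [0.998, 0.062, 0.001, 0.001]
force: [-0.0, -0.5, -0.4]
opening: 59.3
finger_force: 0.0
```

Emit:
carry_out --motion "-0.3 0.6 4 0 0 0 0;-0.3 1.2 8 0 0 0 0;-0.3 1.8 12 0 0 0 0;-0.3 2.4 16 0 0 0 0;-0.3 3 20 0 0 0 0;-0.3 3.6 24 0 0 0 0;-0.3 3.9 26.5 0 0 0 0;-0.3 3.9 27.1 0 0 0 0;-0.3 3.9 27.1 0 0 0 0;-0.3 3.9 27.1 -3 0 0 0;-0.3 3.9 27.1 -6 0 0 0;-0.3 3.9 27.1 -7.8 0 0 0;-0.3 3.9 27.1 -8.4 0 0 0;-0.3 3.9 27.1 -8.4 0 0 0;1 3.9 27.1 -8.4 0 0 0;1 3.9 27.1 -8.4 0 0 0;1 3.9 27.1 -8.4 0 0 0;1 3.9 27.1 -8.4 0 0 0;1 3.9 27.1 -8.4 0 0 0;1 3.9 27.1 -8.4 0 0 0"

```text
time_s: 8.65
ee_pos: [557.6, -12.5, 15.0]
orientation: [0.998, 0.062, 0.001, 0.0]
force: [-1.5, -1.8, 8.8]
opening: 37.7
finger_force: 30.0
```

Run:
```python
from h import *
for i in range(2):
    get_image("top"); s=read_state(); print(s["ee_pos"].round(2),s["force"].round(2),s["opening"])
```

```text
[557.56 -12.52  15.01] [-1.16 -3.33  8.37] 37.934466107599555
[557.58 -12.51  15.01] [-1.86 -3.03  7.99] 37.729341177546075
```

Emit:
carry_out --motion "1 0 0 1 0 0 0;1 0 0 3 0 0 0;1 0 0 6 0 0 0;1 -1 -2.5 8 0 0 0;1 -2.5 -6.3 8 0 0 0;1 -4 -10 8 0 0 0;1 -5.5 -13.8 8 0 0 0;1 -7 -17.5 8 0 0 0;1 -8.5 -21 8 0 0 0;1 -10 -24.5 8 0 0 0;1 -11 -27 8 0 0 0;1 -11.4 -28 8 0 0 0;1 -11.4 -28 8 0 0 0;1 -11.4 -28 6 0 0 0;1 -11.4 -28 3.5 0 0 0;1 -11.4 -28 2 0 0 0;1 -11.4 -28 1.2 0 0 0;1 -11.4 -28 0.7 0 0 0;1 -11.4 -28 0.5 0 0 0;1 -11.4 -28 0.5 0 0 0"

```text
time_s: 10.42
ee_pos: [443.3, -291.9, 19.4]
orientation: [0.998, 0.063, 0.0, -0.0]
force: [1.1, -0.6, -0.3]
opening: 37.7
finger_force: 30.0
```

Emit:
carry_out --motion "1 0 0 -0.1 0 0 0;1 0 0 -0.15 0 0 0;1 0 0 -0.15 0 0 0;1 0 0 -0.15 0 0 0"

```text
time_s: 10.75
ee_pos: [443.5, -292.3, 18.9]
orientation: [0.998, 0.062, 0.0, 0.0]
force: [-3.3, 5.8, 17.8]
opening: 37.9
finger_force: 30.0
```

Emit:
carry_out --motion "1 0 0 0.08 0 0 0;1 0 0 0.08 0 0 0;-0.3 0 0 0.08 0 0 0;-0.3 0 0 0.08 0 0 0;-0.3 0 0 0.08 0 0 0;-0.3 0 0 0.08 0 0 0;-0.3 0 0 0.08 0 0 0;-0.3 0 0 2 0 0 0;-0.3 0 0 5 0 0 0;-0.3 0 0 8.05 0 0 0;-0.3 0.6 4 8.05 0 0 -0.05;-0.3 1.2 8 8.05 0 0 -0.1;-0.3 1.8 12 8.05 0 0 -0.155;-0.3 2.4 16 8.05 0 0 -0.155;-0.3 3 20 8.05 0 0 -0.155;-0.3 3.4 23 8.05 0 0 -0.155;-0.3 3.4 23.6 8.05 0 0 -0.155;-0.3 3.4 23.6 8.05 0 0 -0.155"

```text
time_s: 12.25
ee_pos: [476.8, -54.8, 97.9]
orientation: [1.0, -0.014, -0.0, -0.0]
force: [-0.3, -0.1, 0.2]
opening: 59.0
finger_force: 0.0
```

Emit:
carry_out --motion "-0.3 0 0 -3 0 0 0;-0.3 0 0 -6 0 0 0;-0.3 0 0 -7.8 0 0 0;-0.3 0 0 -8.4 0 0 0;-0.3 0 0 -8.4 0 0 0;1 0 0 -8.4 0 0 0;1 0 0 -8.4 0 0 0;1 0 0 -8.4 0 0 0;1 0 0 -8.4 0 0 0;1 0 0 -8.4 0 0 0;1 0 0 -8.4 0 0 0;1 0 0 -8.4 0 0 0;1 0 0 -8.4 0 0 0"

```text
time_s: 13.33
ee_pos: [477.1, -56.3, 14.3]
orientation: [1.0, -0.015, 0.0, 0.0]
force: [-1.1, 0.6, 7.3]
opening: 22.7
finger_force: 30.0
```

Emit:
carry_out --motion "1 0 0 1 0 0 0;1 0 0 3 0 0 0;1 0 0 6 0 0 0;1 0 -2 8 0 0 0;1 0.2 -6 8 0 0 0;1 0.4 -10 8 0 0 0;1 0.6 -14 8 0 0 0;1 0.8 -18 8 0 0 0;1 1 -22 8 0 0 0;1 1 -26 8 0 0 0;1 1 -29.5 8 0 0 0;1 1 -32 8 0 0 0;1 1 -32.6 8 0 0 0;1 1 -32.6 6.5 0 0 0;1 1 -32.6 4 0 0 0;1 1 -32.6 2 0 0 0;1 1 -32.6 1.2 0 0 0;1 1 -32.6 0.7 0 0 0;1 1 -32.6 0.5 0 0 0;1 1 -32.6 0.5 0 0 0"

```text
time_s: 15.0
ee_pos: [487.0, -381.9, 19.2]
orientation: [1.0, -0.015, -0.0, -0.0]
force: [0.3, -0.2, -0.1]
opening: 22.6
finger_force: 30.0
```

Emit:
carry_out --motion "1 0 0 -0.1 0 0 0;1 0 0 -0.15 0 0 0;1 0 0 -0.15 0 0 0;1 0 0 -0.15 0 0 0"

```text
time_s: 15.33
ee_pos: [487.3, -382.6, 18.4]
orientation: [1.0, -0.015, 0.001, 0.0]
force: [-0.9, 2.7, 6.7]
opening: 22.5
finger_force: 30.0
```

Emit:
carry_out --motion "1 0 0 0.05 0 0 0;-0.3 0 0 0.05 0 0 0;-0.3 0 0 0.05 0 0 0;-0.3 0 0 0.05 0 0 0;-0.3 0 0 0.05 0 0 0;-0.3 0 0 0.05 0 0 0;-0.3 0 0 2 0 0 0;-0.3 0 0 5 0 0 0;-0.3 0 0 8.05 0 0 0;-0.3 0.6 4 8.05 0 0 0;-0.3 1.2 8 8.05 0 0 0;-0.3 1.8 12 8.05 0 0 0;-0.3 2.4 16 8.05 0 0 0;-0.3 3 20 8.05 0 0 0;-0.3 3.6 24 8.05 0 0 0;-0.3 4.2 28 8.05 0 0 0;-0.3 4.8 32 8.05 0 0 0;-0.3 5.6 36 8.05 0 0 0;-0.3 6.4 40 8.05 0 0 0;-0.3 7.2 43.5 8.05 0 0 0"

```text
time_s: 17.0
ee_pos: [558.8, 55.1, 98.1]
orientation: [1.0, -0.015, 0.0, -0.0]
force: [0.6, -0.5, 0.0]
opening: 59.1
finger_force: 0.0
```

Emit:
carry_out --motion "-0.3 0.2 2.5 0 0 0 0;-0.3 0.2 3 0 0 0 0;-0.3 0.2 3 0 0 0 0;-0.3 0.2 3 -3 0 0 0;-0.3 0.2 3 -6 0 0 0;-0.3 0.2 3 -7.8 0 0 0;-0.3 0.2 3 -8.4 0 0 0;-0.3 0.2 3 -8.4 0 0 0;1 0.2 3 -8.4 0 0 0;1 0.2 3 -8.4 0 0 0;1 0.2 3 -8.4 0 0 0;1 0.2 3 -8.4 0 0 0;1 0.2 3 -8.4 0 0 0;1 0.2 3 -8.4 0 0 0;1 0.2 3 -8.4 0 0 0;1 0.2 3 -8.4 0 0 0"

```text
time_s: 18.33
ee_pos: [561.1, 82.7, 14.4]
orientation: [1.0, -0.015, 0.0, -0.0]
force: [-1.1, -0.8, 7.9]
opening: 22.7
finger_force: 30.0
```

Emit:
carry_out --motion "1 0 0 1 0 0 0;1 0 0 3 0 0 0;1 0 0 6 0 0 0;1 0 -2 8 0 0 0;1 0.2 -6 8 0 0 0;1 0.4 -10 8 0 0 0;1 0.6 -14 8 0 0 0;1 0.8 -18 8 0 0 0;1 1 -22 8 0 0 0;1 1.2 -26 8 0 0 0;1 1.4 -30 8 0 0 0;1 1.6 -34 8 0 0 0;1 1.8 -38 8 0 0 0;1 1.9 -42 8 0 0 0;1 1.9 -45 8 0 0 0;1 1.9 -46.6 8 0 0 0;1 1.9 -46.6 8 0 0 0"

```text
time_s: 19.75
ee_pos: [579.7, -386.1, 94.5]
orientation: [1.0, -0.016, 0.0, 0.0]
force: [0.5, -0.3, -0.4]
opening: 22.8
finger_force: 30.0
```

Emit:
carry_out --motion "1 0 0 -1.5 0 0 0;1 0 0 -4 0 0 0;1 0 0 -6 0 0 0;1 0 0 -6.8 0 0 0;1 0 0 -7.3 0 0 0;1 0 0 -7.5 0 0 0;1 0 0 -7.5 0 0 0;1 0 0 -7.55 0 0 0;1 0 0 -7.6 0 0 0;1 0 0 -7.65 0 0 0;1 0 0 -7.65 0 0 0"

```text
time_s: 20.67
ee_pos: [580.3, -383.6, 18.4]
orientation: [1.0, -0.015, 0.0, 0.0]
force: [-1.8, 1.6, 5.6]
opening: 22.6
finger_force: 30.0
```

Emit:
carry_out --motion "1 0 0 0.05 0 0 0;-0.3 0 0 0.05 0 0 0;-0.3 0 0 0.05 0 0 0;-0.3 0 0 0.05 0 0 0;-0.3 0 0 0.05 0 0 0;-0.3 0 0 0.05 0 0 0;-0.3 0 0 2 0 0 0;-0.3 0 0 5 0 0 0;-0.3 0 0 8.05 0 0 0;-0.3 -0.8 4 8.05 0 0 -0.05;-0.3 -1.6 7.5 8.05 0 0 -0.115;-0.3 -2.5 11 8.05 0 0 -0.115;-0.3 -3.5 15 8.05 0 0 -0.115;-0.3 -4.5 19 8.05 0 0 -0.115;-0.3 -5.5 23 8.05 0 0 -0.115;-0.3 -6.5 27 8.05 0 0 -0.115;-0.3 -7.5 31 8.05 0 0 -0.115;-0.3 -8.5 35 8.05 0 0 -0.115;-0.3 -9.5 38.5 8.05 0 0 -0.115;-0.3 -10.3 41.9 8.05 0 0 -0.115"

```text
time_s: 22.33
ee_pos: [475.8, 37.4, 98.1]
orientation: [0.997, -0.072, 0.0, -0.0]
force: [1.3, 0.3, -0.5]
opening: 59.4
finger_force: 0.0
```

Emit:
carry_out --motion "-0.3 0 0 0 0 0 0;-0.3 0 0 0 0 0 0;-0.3 0 0 -3 0 0 0;-0.3 0 0 -6 0 0 0;-0.3 0 0 -7.8 0 0 0;-0.3 0 0 -8.4 0 0 0;-0.3 0 0 -8.4 0 0 0;1 0 0 -8.4 0 0 0;1 0 0 -8.4 0 0 0;1 0 0 -8.4 0 0 0;1 0 0 -8.4 0 0 0;1 0 0 -8.4 0 0 0;1 0 0 -8.4 0 0 0;1 0 0 -8.4 0 0 0;1 0 0 -8.4 0 0 0"

```text
time_s: 23.58
ee_pos: [477.3, 35.7, 14.6]
orientation: [0.997, -0.072, 0.0, 0.0]
force: [-1.3, -1.5, 9.4]
opening: 29.9
finger_force: 30.0
```

Emit:
carry_out --motion "1 0 0 1 0 0 0;1 0 0 3 0 0 0;1 0 0 6 0 0 0;1 -0.1 2 8 0 0 0.03;1 -0.3 6 8 0 0 0.073;1 -0.5 10 8 0 0 0.073;1 -0.8 14 8 0 0 0.073;1 -1.1 18 8 0 0 0.073;1 -1.3 22 8 0 0 0.073;1 -1.3 24.4 8 0 0 0.073;1 -1.3 25 8 0 0 0.073;1 -1.3 25 8 0 0 0.073;1 -1.3 25 6.5 0 0 0.073;1 -1.3 25 4 0 0 0.073;1 -1.3 25 2 0 0 0.073;1 -1.3 25 1.2 0 0 0.073;1 -1.3 25 0.7 0 0 0.073;1 -1.3 25 0.5 0 0 0.073;1 -1.3 25 0.5 0 0 0.073;1 -1.3 25 0.45 0 0 0.073"

```text
time_s: 25.25
ee_pos: [464.4, 285.8, 19.4]
orientation: [0.999, -0.036, 0.001, -0.0]
force: [0.3, -0.3, -0.9]
opening: 30.1
finger_force: 30.0
```

Emit:
carry_out --motion "1 0 0 -0.05 0 0 0;1 0 0 -0.1 0 0 0;1 0 0 -0.1 0 0 0;1 0 0 -0.1 0 0 0"

```text
time_s: 25.58
ee_pos: [464.3, 285.9, 18.6]
orientation: [0.999, -0.036, 0.0, -0.0]
force: [-3.3, -3.2, 12.7]
opening: 29.9
finger_force: 30.0
```

Emit:
carry_out --motion "1 0 0 0.07 0 0 0;1 0 0 0.07 0 0 0;-0.3 0 0 0.07 0 0 0;-0.3 0 0 0.07 0 0 0;-0.3 0 0 0.07 0 0 0;-0.3 0 0 0.07 0 0 0;-0.3 0 0 2 0 0 0;-0.3 0 0 5 0 0 0;-0.3 0 0 9 0 0 0;-0.3 0 -4 12 0 0 0;-0.3 0 -8 15 0 0 0;-0.3 0 -12 18 0 0 0;-0.3 0 -16 18 0 0 0;-0.3 0 -20 18 0 0 0;-0.3 0 -24 18 0 0 0;-0.3 0 -28 18 0 0 0;-0.3 0 -28 18 0 0 0;-0.3 0 -28 18 0 0 0"

```text
time_s: 27.08
ee_pos: [463.7, 3.0, 197.6]
orientation: [0.999, -0.038, 0.0, 0.0]
force: [-0.2, 0.2, 0.3]
opening: 59.4
finger_force: 0.0
```

Run:
```python
from h import *
im=get_image("top")["image"][:,:,::-1]; c=im[195:285,170:470]; b=np.hstack([c[:,0:75],c[:,220:300]])
cv2.imwrite("pics/c3.png",cv2.convertScaleAbs(cv2.resize(b,None,fx=5,fy=5,interpolation=cv2.INTER_CUBIC),alpha=1.6))
im=get_image("scene")["image"][:,:,::-1]
cv2.imwrite("pics/s3.png",cv2.convertScaleAbs(cv2.resize(im[130:270,190:510],None,fx=2.5,fy=2.5,interpolation=cv2.INTER_CUBIC),alpha=1.6))
```

```text
(no output)
```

View pics/c3.png

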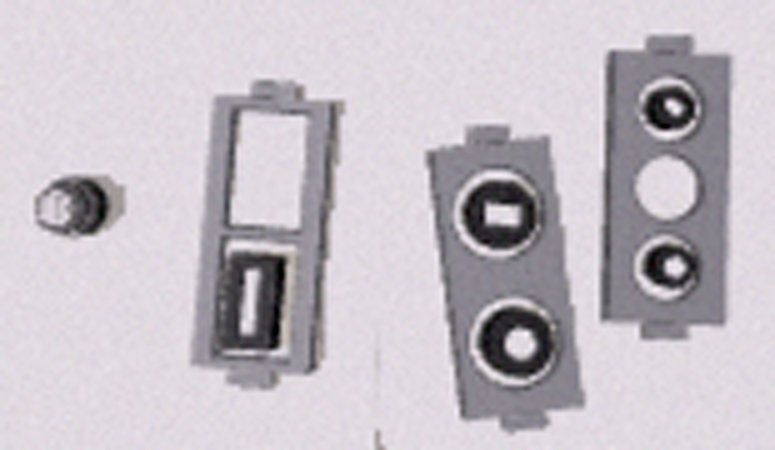

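View pics/s3.png

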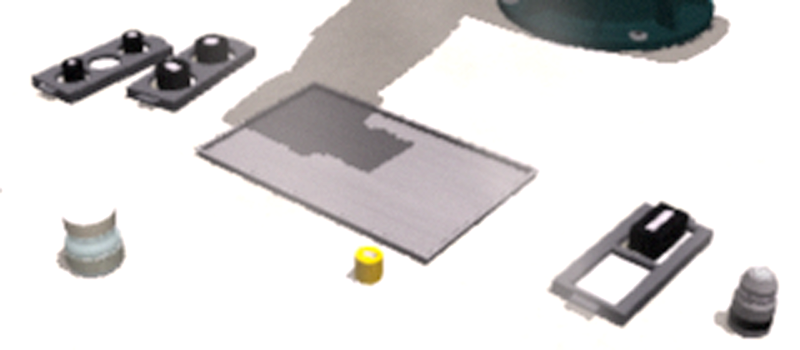

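All five mounts are upright and centred in their own pockets. In the crop, the rect mount is at (255,300), the 40s at (500,213) and (517,342), and the 25s at (668,107) and (670,267). The carrying tray is empty, and the objective and jar are where they were.

```bash
python3 -c "
from station import *
print(hand_in())"
```

```text
the job is handed in; nothing more can be done
None
```

All five mounts are in pockets of their own in the matching trays, face up; the objective and jar were left untouched, and the job was handed in at about 27 s of the 115 s allowed.

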